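# Lock a filter capsule into a quick coupler

### The job

Connect the tall filter capsule from the rack to the quick coupler on the bench: draw the coupler's empty spring sleeve down until it stays back by itself, then seat the capsule's plug fully home, lowering it in rather than dropping it, so that the sleeve springs up again and locks it, and let go. Leave the squat disc filter where it stands in the rack.

Things in the scene. Friction and masses are not known exactly. Their poses are not given: they have to be found in the camera images.
- coupler_mouth (a point): Centre of the open mouth (rim, 106 mm above the bench) of the fixed upright steel quick coupler: the one with a round ribbed sleeve, not the slim capped hexagonal port. Guide cone 37 mm wide at the rim, narrowing in 16 mm to a 27 mm bore; its bottom is 44 mm below the rim. There the plug presses a trip pin over its last 6 mm (about 5 N), which lets the sleeve spring up and lock it.
- sleeve (a joint): Metal sleeve round the coupler, on the mouth's axis, 48 mm outside, 38 mm tall, with a 60 mm flange at its foot. Value: metres drawn down, 0 = up (top 1 mm, flange top 34 mm below the rim), 0.016 = down at its stop. A 9 N spring force pushes it up; past 0.013 it clicks over and stays down (held by 3.5 N) until the plug trips it. While it is up, bolts in the bore stop a plug 14 mm short.
- filter_mid (a point): Centre (half-way up the body) of the tall loose capsule, 0.13 to 0.25 kg, z along its axis: white cylinder 34 mm in diameter, 55 mm tall, with a steel plug below, 18 mm in diameter, 46 mm long, nose tapering to 14 mm, 73.5 mm below this point. It stands in a hole of a grey rack 70 x 260 x 55 mm, body on the rack's top. Fully home, this point is 29.5 mm above the coupler's rim.
- disc_mid (a point): Centre of the squat disc filter, loose, white, 56 mm in diameter, 18 mm thick, with a stub on top, standing at the other end of the same rack, 180 mm from the tall one along the rack. Leave it alone.
Things that resemble listed ones, but are neither listed nor needed, are in the scene too. Leave any orange look-alike of the part that bears filter_mid alone.

How it is judged:
By the outcome, as a careful person would: the job done as asked, in the order asked, and still so for the second after the job is handed in, with the robot touching nothing.
It also fails if it takes over 58 s, if anything falls off the work surface, if the arm or the gripper's body presses on something with over 40 N, if the wrist force passes 120 N, or if a joint passes its speed limit or range.

### The arm

A 6-joint arm with a two-finger parallel gripper is mounted at the origin on the work surface. World frame = base frame: x ahead of the robot, y to its left, z up, the work surface at z = 0. Lengths are in m, angles in rad, forces in N, time in s.
With the tool pointing down it reaches from about 0.325 to 0.9 m from the base axis. Payload 3.5 kg.
Tool frame: the origin (TCP) lies on the centre line of the jaws, within the pads' length; the fingertips stand 19 mm ahead of it and the grasp point (between the pads) is the TCP; z points along the fingers, y is the line along which they close (so a half turn about z gives the same grasp; the last joint's range is limited). The gripper opens to 85 mm and grips with 20 to 120 N. Pads are 22 mm wide; open, the fingers measure 114 mm over their backs; the gripper's body (76 mm by 85 mm) begins 54 mm behind the grasp point. The pads swing forward as they close: fully open they stand 13 mm farther back than shut.
Start: joints at [-1.353, 0.276, -0.026, 1.268, 0, 1.467], TCP at [0.197, -0.593, 0.25] pointing down, gripper open.
Joint ranges: [-3.12, 3.12], [-0.85, 1.88], [-1.08, 1.24], [-1.95, 2.15], [-1.57, 1.53], [-3.14, 3.14]. Speed limits (rad/s): [2.57, 2.57, 3.14, 3.14, 3.14, 3.14].

### API

Orientations are given as a unit quaternion [x, y, z, w].
In Python, from workcell import readout, eyes, bot, models gives the robot as it stands. The module is installed in compiled form; this text tells all that it offers.
- The arm moves only by the tool drive_tool, never from a script. Its argument "series" is a list of rows, each a list of 3 entries, a list of its own where there are three numbers: the turn, a rotation vector about the tool's x, y, z in rad, then the shift along the tool's x, y, z in cm, then the finger opening in cm, from 0 to 8.54. In form: [[[wx, wy, wz], [x, y, z], gripper], ...]. A call has 1 to 10 rows; each row is the pose to reach, as a shift and turn from the pose commanded when the call began, along the tool's axes at that moment; what a row does not reach only later rows make up. A row lasts 1/10 s, in which the tool goes at most 50 mm and 8.59 degrees, less where a joint would pass 70% of its speed; a pose out of reach is approached as far as the arm can. A call with a gripper value outside its range is refused whole. The fingers move at their own pace and stop on an object; the grip force is fixed at half the most. Time passes only in rows, so rows that repeat a pose let the fingers close. It gives the time, the measured TCP pose, the force, the opening and the grip force at its end, in the units of the state.
- readout.read_state(): the state, without advancing time (a new reading comes with each control period).
- eyes.grab_frame(name): name is "scene" or "top" or "wrist"; returns a dict with "img" (420x560x3 uint8, blue, green, red), "vfov" (degrees; the focal length in pixels is half the picture's height over the tangent of half this angle, whatever the lens; pixels are square), "cx", "cy" (the principal point, pixels), "cam_to_world" (4x4, takes a point from camera to world coordinates). Camera axes: x right, y up, looking along -z (the intrinsics and any distortion apply to the point x, -y, -z); pixel columns grow to the right and rows downward; lengths in m; the calibration is good to about 2 mm. A picture is of the moment at which its call begins. There is no depth.
- bot.sign_off(): hands the job in; it is judged then, once.
Trained networks look in a picture, given as the dict that the camera call returned (one of the last four; its "shot" number tells which), for a name from the list of things; names that differ only in an ending like _2 or _b are one class to them, and where a whole thing is asked for, a point or a joint stands for the part that bears it (a point fixed in the world has none). Each returns a list of dicts, best first, with "p" (0 to 1); they miss things now and then, are a little off and sometimes report something else, mostly with a low value. They report only what shows in the picture. A call takes as long as a camera call. They do not tell look-alikes from the thing itself.
- models.trace(thing, picture): "region" (420x560 bool, what is visible of it) and "pixel" ([column, row] in pixels, amid what is visible of it).
The state is a dict: "t": time; "joint_positions": joint angles; "joint_vel": joint speeds; "effort": joint torques, N m; "tool_pos": TCP position; "orientation": TCP orientation; "force": force on the tool from outside, world axes, zero at the start; "torque": the same for the moment, N m; "gripper_width": finger opening in m; "gripper_force": force on a finger pad.
Only numpy, scipy, OpenCV 4.12 (cv2) and the standard library are available. Lean on these libraries where they do the work, as an engineer would, in place of code of your own. Each camera call takes 0.05 s, during which the arm holds its last target. There are 200 camera calls.

## Working session

There is one attempt and no reset: what is moved stays moved. The work goes in short steps, Python scripts to look and compute and a tool call to move; the robot and the scene stay as the last step left them, time stands still between calls to the robot, and variables do not carry over. Pictures are saved under pics/ and viewed, at most 10 in all, crops included, and the job is handed in when it is done.

Besides the shell and the picture viewer there is one more tool, called after "Call:" by a JSON object that holds its "api" and its "payload", one argument or row to a line. drive_tool: Moves the arm, as the interface text tells. Its arguments: {"type":"object","properties":{"series":{"type":"array","items":{"type":"array"}}},"required":["series"]}

```bash
mkdir -p pics
cat > h.py <<'E'
import numpy as np, cv2
from workcell import readout, eyes, bot, models
from scipy.spatial.transform import Rotation as R
def ray(f,px):
    H=f["img"].shape[0]; fl=H/2/np.tan(np.radians(f["vfov"])/2)
    T=np.array(f["cam_to_world"]); d=np.array([(px[0]-f["cx"])/fl,-(px[1]-f["cy"])/fl,-1.])
    return T[:3,3],T[:3,:3]@d
def atz(f,px,z):
    o,d=ray(f,px); return o+d*(z-o[2])/d[2]
def proj(f,p):
    H=f["img"].shape[0]; fl=H/2/np.tan(np.radians(f["vfov"])/2)
    T=np.array(f["cam_to_world"]); c=T[:3,:3].T@(np.array(p)-T[:3,3])
    return np.array([f["cx"]+fl*c[0]/-c[2], f["cy"]-fl*c[1]/-c[2]])
def tri(rs):
    A=0;b=0
    for o,d in rs:
        d=d/np.linalg.norm(d);P=np.eye(3)-np.outer(d,d);A=A+P;b=b+P@o
    return np.linalg.solve(A,b)
def tool(p):
    s=readout.read_state(); return R.from_quat(s["orientation"]).inv().apply(np.array(p)-s["tool_pos"])*100
E
python3 - <<'E'
from h import *
np.set_printoptions(precision=4,suppress=True)
s=readout.read_state();print(s)
for n in("scene","top"):
    f=eyes.grab_frame(n);print(n,{k:v for k,v in f.items() if k!="img"})
    cv2.imwrite(f"pics/{n}0.png",f["img"])
    for t in("coupler_mouth","sleeve","filter_mid","disc_mid"):
        for r in models.trace(t,f):
            ys,xs=np.where(r["region"]);print(n,t,r["p"],r["pixel"],(xs.min(),xs.max(),ys.min(),ys.max()) if len(xs) else 0)
E
```

```text
{'t': 0.0, 'joint_positions': array([-1.3533,  0.2772, -0.0279,  1.268 ,  0.    ,  1.4674]), 'joint_vel': array([-0.0001,  0.0004,  0.0012,  0.    ,  0.0004, -0.0006]), 'effort': array([ -0.0008, -44.5505,  29.5205,   0.0164,  -0.0001,  -0.    ]), 'tool_pos': array([ 0.1969, -0.5924,  0.2491]), 'orientation': array([ 0.9872,  0.1597, -0.0001, -0.0011]), 'force': array([ 0.4391, -0.4385,  0.4256]), 'torque': array([-0.0457,  0.0001, -0.0045]), 'gripper_force': 0.0, 'gripper_width': 0.08546137303405073}
scene {'vfov': 47.68196807301363, 'cx': 276.88234960926025, 'cy': 200.88307865716305, 'cam_to_world': array([[ 0.4556, -0.5299,  0.7153,  1.2252],
       [ 0.89  ,  0.287 , -0.3542, -0.4229],
       [-0.0176,  0.798 ,  0.6024,  0.714 ],
       [ 0.    ,  0.    ,  0.    ,  1.    ]]), 'shot': 1}
scene sleeve 0.72 [409.8, 169.3] (np.int64(396), np.int64(420), np.int64(160), np.int64(178))
scene filter_mid 0.62 [141.7, 231.0] (np.int64(128), np.int64(148), np.int64(215), np.int64(252))
scene filter_mid 0.59 [164.2, 247.0] (np.int64(153), np.int64(173), np.int64(233), np.int64(264))
scene fi
[... 441 characters left out ...]
   ,  0.    ,  1.    ]]), 'shot': 2}
top coupler_mouth 0.88 [102.6, 238.7] (np.int64(70), np.int64(136), np.int64(206), np.int64(269))
top sleeve 0.91 [98.5, 235.9] (np.int64(73), np.int64(107), np.int64(221), np.int64(248))
top filter_mid 0.89 [433.3, 187.3] (np.int64(420), np.int64(446), np.int64(177), np.int64(198))
top filter_mid 0.79 [386.7, 190.3] (np.int64(377), np.int64(399), np.int64(178), np.int64(199))
top filter_mid 0.61 [407.8, 232.8] (np.int64(396), np.int64(421), np.int64(222), np.int64(240))
top disc_mid 0.68 [296.9, 200.1] (np.int64(287), np.int64(313), np.int64(185), np.int64(211))
top disc_mid 0.53 [389.9, 189.6] (np.int64(378), np.int64(399), np.int64(178), np.int64(198))
```

View pics/scene0.png

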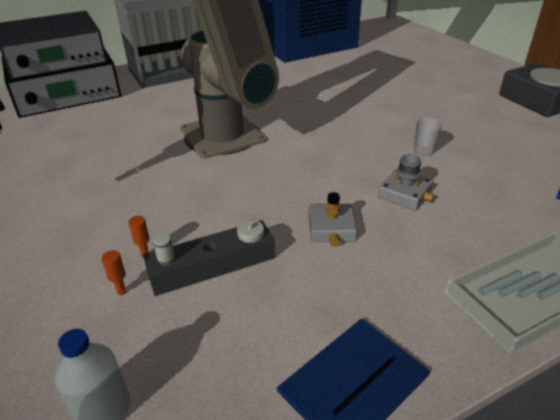

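View pics/top0.png

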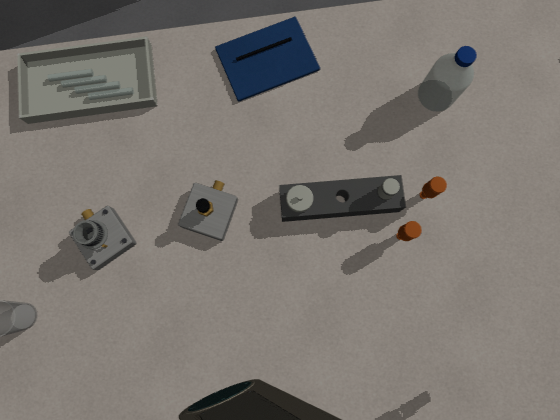

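Candidates for the tall capsule: white in the rack at scene (164,247)/top (389,189), and orange at scene (142,231), (114,272)/top (433,187), (408,232). Only the white one stands in the rack, at the opposite end from the disc at top (299,198), so it is the one. The coupler is the round ribbed sleeve at scene (409,170)/top (90,235). The black-capped hex port at scene (333,205) is the decoy. Next I confirm this in a crop and measure.

Run:
```python
from h import *
np.set_printoptions(precision=4,suppress=True)
F={n:eyes.grab_frame(n) for n in("scene","top")}
t,s=F["top"],F["scene"]
c=[cv2.resize(t["img"][165:255,350:470],(480,360),interpolation=2),]
c=np.hstack([cv2.resize(x,(400,300),interpolation=cv2.INTER_CUBIC) for x in(t["img"][165:255,340:460],t["img"][190:280,50:170])])
c2=np.hstack([cv2.resize(x,(400,300),interpolation=cv2.INTER_CUBIC) for x in(s["img"][210:300,100:220],s["img"][130:220,350:470])])
cv2.imwrite("pics/c1.png",np.vstack([c,c2]))
print("filt tri",tri([ray(s,(164.2,247)),ray(t,(388,189.5))]))
print("filt top-centre z.11",atz(t,(391,187),.11), "disc z.064",atz(t,(299,198),.064))
print("oranges",atz(t,(433,187),.08),atz(t,(408,232),.08))
print("oranges scene",atz(s,(142,231),.06),atz(s,(114,272),.06))
print("mouth top z.106",atz(t,(89,232),.106),"scene",atz(s,(410,160),.106))
```

```text
filt tri [ 0.5076 -0.3171  0.0865]
filt top-centre z.11 [ 0.5066 -0.3186  0.11  ] disc z.064 [ 0.5211 -0.1385  0.064 ]
oranges [ 0.5002 -0.4125  0.08  ] [ 0.4166 -0.3428  0.08  ]
oranges scene [ 0.4066 -0.3388  0.06  ] [ 0.5014 -0.4173  0.06  ]
mouth top z.106 [0.5052 0.2798 0.106 ] scene [0.5104 0.2861 0.106 ]
```

View pics/c1.png

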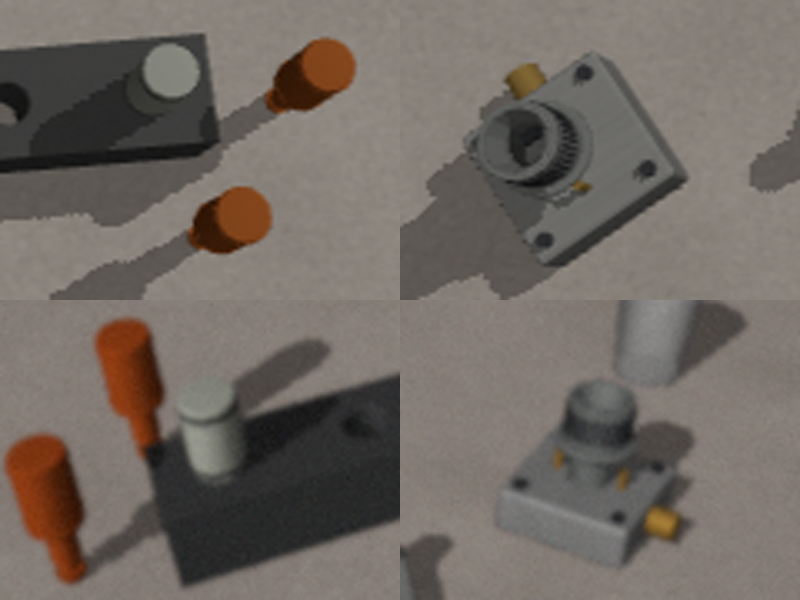

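The crop confirms both. The white capsule in the rack is at about (0.507, -0.318). The ribbed round coupler's mouth is at about (0.508, 0.287), agreeing between views to a few mm. I'm moving above the coupler.

Call:
{"api": "drive_tool", "payload": {
  "series": [
    [[0, 0, -0.15], [3, -3.7, 0], 7.5],
    [[0, 0, -0.3], [6, -7.4, 0], 7.5],
    [[0, 0, -0.45], [9, -11.1, 0], 7.5],
    [[0, 0, -0.6], [12, -14.8, 0], 7.5],
    [[0, 0, -0.75], [15, -19, 0], 7.5],
    [[0, 0, -0.9], [18, -23, 0], 7.5],
    [[0, 0, -1.05], [21, -27, 0], 7.5],
    [[0, 0, -1.2], [24, -31, 0], 7.5],
    [[0, 0, -1.35], [27, -35, 0], 7.5],
    [[0, 0, -1.5], [30, -39, 0], 7.5]
  ]
}}

```text
t: 1.6
tool_pos: [0.3586, -0.1282, 0.2508]
orientation: [0.611, 0.791, 0.0, 0.001]
force: [0.5, -0.8, -0.3]
gripper_width: 0.075
gripper_force: 0.0
```

Run:
```python
from h import *
np.set_printoptions(precision=3,suppress=True)
s=readout.read_state();print(s["t"],s["tool_pos"],s["orientation"],s["joint_positions"]);print(tool([.508,.287,.25]))
```

```text
1.6 [ 0.359 -0.128  0.251] [0.611 0.791 0.    0.001] [-0.514 -0.172 -0.501  1.24   0.     0.802]
[36.392 24.951  0.071]
```

Call:
{"api": "drive_tool", "payload": {
  "series": [
    [[0, 0, 0], [3.6, 2.5, 0], 7.5],
    [[0, 0, 0], [7.4, 5, 0], 7.5],
    [[0, 0, 0], [11.2, 7.5, 0], 7.5],
    [[0, 0, 0], [15, 10, 0], 7.5],
    [[0, 0, 0], [19, 12.8, 0], 7.5],
    [[0, 0, 0], [23, 15.6, 0], 7.5],
    [[0, 0, 0], [27, 18.4, 0], 7.5],
    [[0, 0, 0], [31, 21.2, 0], 7.5],
    [[0, 0, 0], [34.5, 23.6, 0], 7.5],
    [[0, 0, 0], [36.4, 25, 0], 7.5]
  ]
}}

```text
t: 2.6
tool_pos: [0.5113, 0.2879, 0.2503]
orientation: [0.612, 0.791, 0.001, 0.0]
force: [-0.7, 0.1, 0.6]
gripper_width: 0.0748
gripper_force: 0.0
```

Run:
```python
from h import *
np.set_printoptions(precision=4,suppress=True)
s=readout.read_state();print(s["t"],s["tool_pos"],s["orientation"],s["joint_vel"]);
f=eyes.grab_frame("wrist");print(f["vfov"],f["cx"],f["cy"],f["cam_to_world"])
cv2.imwrite("pics/w1.png",f["img"]); print(proj(f,[.508,.287,.106]))
for t in("coupler_mouth","sleeve"):
    for r in models.trace(t,f):
        ys,xs=np.where(r["region"]);print(t,r["p"],r["pixel"],(xs.min(),xs.max(),ys.min(),ys.max()))
```

```text
2.6 [0.5113 0.2879 0.2503] [0.6124 0.7905 0.0007 0.0001] [ 0.269   0.3044  0.3708  0.0902 -0.0202  0.2778]
61.445340661075925 282.4318923879835 208.94694296591186 [[ 0.968  -0.2391 -0.0758  0.4928]
 [ 0.2508  0.9246  0.2866  0.3603]
 [ 0.0016 -0.2964  0.9551  0.3733]
 [ 0.      0.      0.      1.    ]]
[277.1933 198.988 ]
coupler_mouth 0.78 [281.6, 169.1] (np.int64(217), np.int64(347), np.int64(115), np.int64(233))
sleeve 0.73 [278.0, 171.6] (np.int64(244), np.int64(311), np.int64(153), np.int64(224))
```

View pics/w1.png

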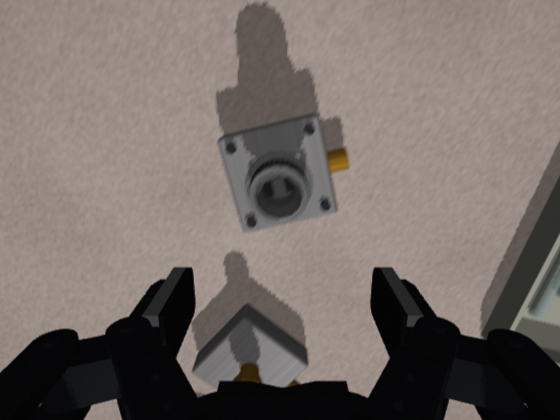

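The wrist view shows the coupler with its mouth at about (277,194), 5 px from the prediction. The arm was still settling, so I'll refine with a fresh enlarged shot.

Run:
```python
from h import *
np.set_printoptions(precision=4,suppress=True)
f=eyes.grab_frame("wrist");s=readout.read_state();print(s["t"],s["tool_pos"],s["joint_vel"])
np.savez("w2.npz",**f)
c=cv2.resize(f["img"][140:240,220:340],(720,600),interpolation=cv2.INTER_CUBIC)
c=cv2.convertScaleAbs(c,alpha=1.6)
# overlay expected rim inner circle (37mm) for candidates
a=np.linspace(0,2*np.pi,40)
def ring(p,r,col):
    pts=np.array([(proj(f,[p[0]+r*np.cos(t),p[1]+r*np.sin(t),p[2]])-[220,140])*6+2.5 for t in a]).astype(int)
    cv2.polylines(c,[pts],True,col,1)
p=atz(f,(277,194),.106);print(p, proj(f,[.508,.287,.106]))
ring(p,.0185,(0,0,255)); ring(p-[0,0,.001],.024,(0,255,0)); ring(p-[0,0,.034],.03,(255,0,0))
cv2.imwrite("pics/w2.png",c)
```

```text
2.8 [0.5101 0.2846 0.2501] [-0.0228 -0.0205 -0.0217  0.0016 -0.001  -0.0006]
[0.506  0.2886 0.106 ] [279.0256 196.4997]
```

View pics/w2.png

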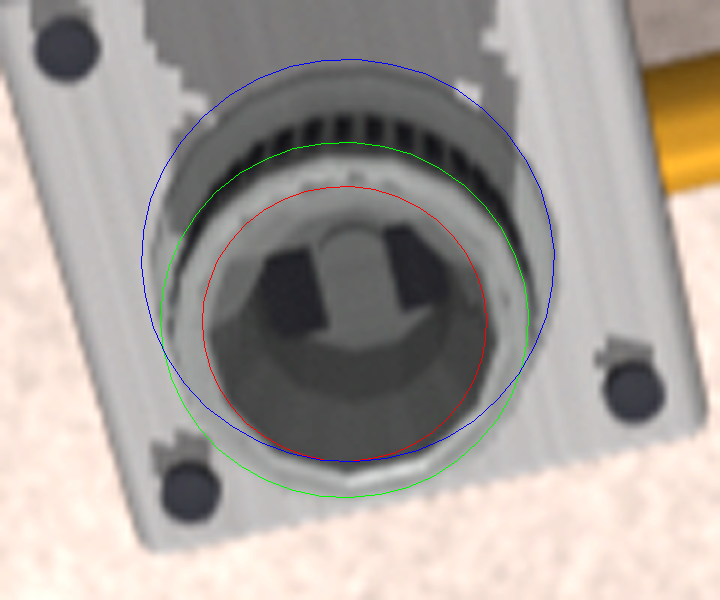

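The mouth is at (0.507, 0.289), and the overlay rings match to about 1 mm. I'm descending around the sleeve.

Call:
{"api": "drive_tool", "payload": {
  "series": [
    [[0, 0, 0], [0.3, -0.1, 2], 7],
    [[0, 0, 0], [0.5, -0.22, 4.5], 7],
    [[0, 0, 0], [0.5, -0.22, 7], 7],
    [[0, 0, 0], [0.5, -0.22, 9], 7],
    [[0, 0, 0], [0.5, -0.22, 11], 7],
    [[0, 0, 0], [0.5, -0.22, 12.5], 7],
    [[0, 0, 0], [0.5, -0.22, 13.7], 7],
    [[0, 0, 0], [0.5, -0.22, 14.6], 7],
    [[0, 0, 0], [0.5, -0.22, 15.2], 7],
    [[0, 0, 0], [0.5, -0.22, 15.4], 7]
  ]
}}

```text
t: 3.8
tool_pos: [0.5069, 0.2885, 0.096]
orientation: [0.614, 0.79, -0.0, -0.0]
force: [-0.3, 0.4, 0.6]
gripper_width: 0.0697
gripper_force: 0.0
```

Call:
{"api": "drive_tool", "payload": {
  "series": [
    [[0, 0, 0], [0, 0, 0.1], 6],
    [[0, 0, 0], [0, 0, 0.1], 5],
    [[0, 0, 0], [0, 0, 0.1], 4.5],
    [[0, 0, 0], [0, 0, 0.1], 4.5],
    [[0, 0, 0], [0, 0, 0.1], 4.5],
    [[0, 0, 0], [0, 0, 0.1], 4.5]
  ]
}}

```text
t: 4.4
tool_pos: [0.5066, 0.2889, 0.0964]
orientation: [0.613, 0.79, -0.0, -0.0]
force: [-3.4, -1.0, 5.0]
gripper_width: 0.0468
gripper_force: 60.9
```

Call:
{"api": "drive_tool", "payload": {
  "series": [
    [[0, 0, 0], [0, 0, 0.2], 4.5],
    [[0, 0, 0], [0, 0, 0.4], 4.5],
    [[0, 0, 0], [0, 0, 0.6], 4.5],
    [[0, 0, 0], [0, 0, 0.8], 4.5],
    [[0, 0, 0], [0, 0, 1.0], 4.5],
    [[0, 0, 0], [0, 0, 1.2], 4.5],
    [[0, 0, 0], [0, 0, 1.4], 4.5],
    [[0, 0, 0], [0, 0, 1.55], 4.5],
    [[0, 0, 0], [0, 0, 1.7], 4.5],
    [[0, 0, 0], [0, 0, 1.7], 4.5]
  ]
}}

```text
t: 5.4
tool_pos: [0.5067, 0.289, 0.0841]
orientation: [0.613, 0.79, -0.0, 0.0]
force: [-14.2, -6.2, 34.8]
gripper_width: 0.047
gripper_force: 69.4
```

Run:
```python
from h import *
np.set_printoptions(precision=4,suppress=True)
s=readout.read_state();print(s["tool_pos"],s["force"],s["torque"])
f=eyes.grab_frame("scene");g=eyes.grab_frame("wrist")
a=cv2.resize(f["img"][120:220,350:470],(480,400),interpolation=cv2.INTER_CUBIC)
b=cv2.resize(g["img"],(533,400))[:,120:440]
cv2.imwrite("pics/s3.png",cv2.convertScaleAbs(np.hstack([a,b]),alpha=1.5))
```

```text
[0.5067 0.289  0.0841] [-14.171   -6.2292  34.8052] [-1.3316  3.1167  0.0872]
```

View pics/s3.png

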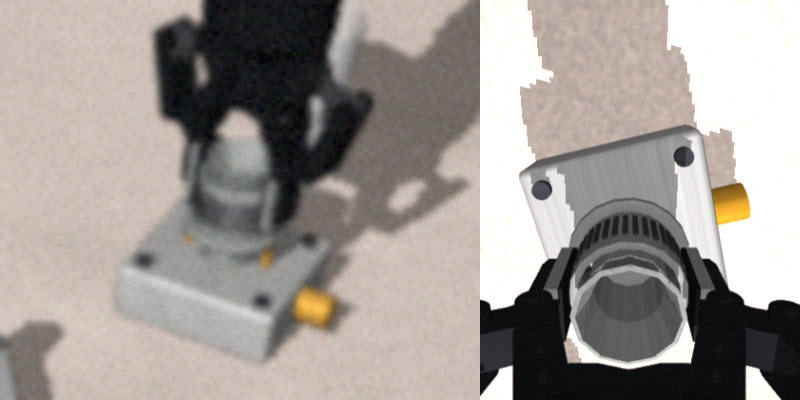

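The wrist view shows the rim standing well above the sleeve top, and 35 N against a 9 N spring suggests the stop. I'll release while keeping the downward bias, rise, and check.

Call:
{"api": "drive_tool", "payload": {
  "series": [
    [[0, 0, 0], [0, 0, 0.1], 4.8],
    [[0, 0, 0], [0, 0, 0.1], 5.5],
    [[0, 0, 0], [0, 0, 0], 6.5],
    [[0, 0, 0], [0, 0, 0], 7],
    [[0, 0, 0], [0, 0, -1], 7.2],
    [[0, 0, 0], [0, 0, -4], 7.2],
    [[0, 0, 0], [0, 0, -8], 7.2],
    [[0, 0, 0], [0, 0, -12], 7.2],
    [[0, 0, 0], [0, 0, -15.5], 7.2],
    [[0, 0, 0], [0, 0, -17.2], 7.2]
  ]
}}

```text
t: 6.5
tool_pos: [0.5083, 0.2895, 0.2542]
orientation: [0.613, 0.79, 0.002, 0.001]
force: [0.4, -0.5, -0.7]
gripper_width: 0.0721
gripper_force: 0.0
```

Run:
```python
from h import *
np.set_printoptions(precision=4,suppress=True)
s=readout.read_state();print(s["t"],s["tool_pos"],s["force"],s["orientation"])
f=eyes.grab_frame("wrist");f=eyes.grab_frame("wrist");print(readout.read_state()["tool_pos"])
c=cv2.resize(f["img"][140:240,220:340],(720,600),interpolation=cv2.INTER_CUBIC);c=cv2.convertScaleAbs(c,alpha=1.6)
a=np.linspace(0,2*np.pi,40)
def ring(p,r,col):
    pts=np.array([(proj(f,[p[0]+r*np.cos(t),p[1]+r*np.sin(t),p[2]])-[220,140])*6+2.5 for t in a]).astype(int)
    cv2.polylines(c,[pts],True,col,1)
p=np.array([.5067,.2888,.106])
ring(p,.0185,(0,0,255)); ring(p-[0,0,.017],.024,(0,255,0)); ring(p-[0,0,.050],.03,(255,0,0));ring(p-[0,0,.034],.03,(255,255,0))
cv2.imwrite("pics/w4.png",c)
```

```text
6.5 [0.5083 0.2895 0.2542] [ 0.3963 -0.4593 -0.7358] [0.6134 0.7898 0.0021 0.0011]
[0.5088 0.2897 0.2538]
```

View pics/w4.png

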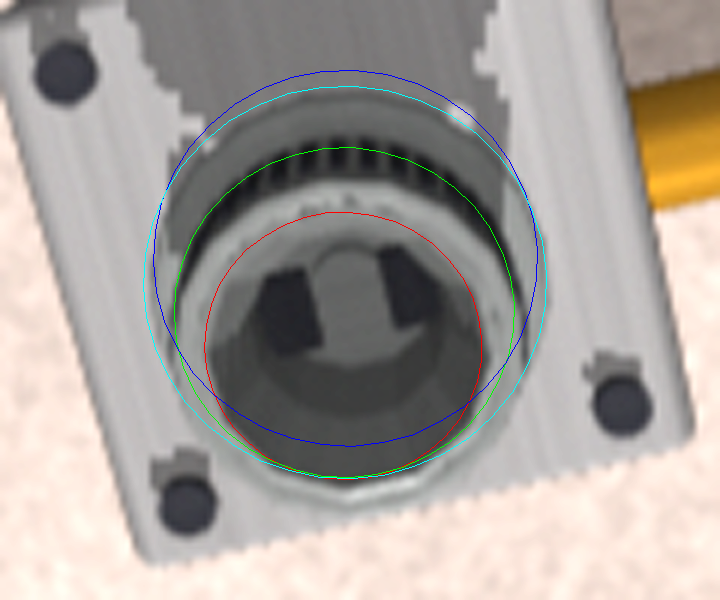

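The sleeve is back up: the rings match the "up" flange. The draw only reached about 12 mm, short of the 13 mm click. I'll grip again nearer the flange and push farther.

Call:
{"api": "drive_tool", "payload": {
  "series": [
    [[0, 0, 0], [0, -0.1, 2], 6.2],
    [[0, 0, 0], [0, -0.1, 5], 5.7],
    [[0, 0, 0], [0, -0.1, 8], 5.7],
    [[0, 0, 0], [0, -0.1, 11], 5.7],
    [[0, 0, 0], [0, -0.1, 13], 5.7],
    [[0, 0, 0], [0, -0.1, 14.3], 5.7],
    [[0, 0, 0], [0, -0.1, 15.2], 5.7],
    [[0, 0, 0], [0, -0.1, 15.7], 5.7],
    [[0, 0, 0], [0, -0.1, 15.9], 5.7],
    [[0, 0, 0], [0, -0.1, 15.9], 5.7]
  ]
}}

```text
t: 7.6
tool_pos: [0.5066, 0.2889, 0.0918]
orientation: [0.613, 0.79, 0.0, 0.0]
force: [0.3, 0.7, -0.4]
gripper_width: 0.0568
gripper_force: 0.0
```

Call:
{"api": "drive_tool", "payload": {
  "series": [
    [[0, 0, 0], [0, 0, 0.15], 5.6],
    [[0, 0, 0], [0, 0, 0.3], 5.5],
    [[0, 0, 0], [0, 0, 0.45], 5.4],
    [[0, 0, 0], [0, 0, 0.45], 5.3]
  ]
}}

```text
t: 8.0
tool_pos: [0.5066, 0.2888, 0.0875]
orientation: [0.613, 0.79, 0.0, 0.0]
force: [-0.2, 0.2, 1.5]
gripper_width: 0.0529
gripper_force: 1.0
```

Call:
{"api": "drive_tool", "payload": {
  "series": [
    [[0, 0, 0], [0, 0, 0.2], 5.2],
    [[0, 0, 0], [0, 0, 0.4], 5.2],
    [[0, 0, 0], [0, 0, 0.6], 5.2],
    [[0, 0, 0], [0, 0, 0.6], 5.2]
  ]
}}

```text
t: 8.4
tool_pos: [0.5067, 0.2889, 0.0819]
orientation: [0.613, 0.79, 0.001, 0.0]
force: [-0.9, -0.3, 5.7]
gripper_width: 0.0524
gripper_force: 2.9
```

Call:
{"api": "drive_tool", "payload": {
  "series": [
    [[0, 0, 0], [0, 0, 0.2], 5.2],
    [[0, 0, 0], [0, 0, 0.4], 5.2],
    [[0, 0, 0], [0, 0, 0.6], 5.2],
    [[0, 0, 0], [0, 0, 0.6], 5.2]
  ]
}}

```text
t: 8.8
tool_pos: [0.5065, 0.2888, 0.0746]
orientation: [0.613, 0.79, 0.0, 0.0]
force: [0.2, -0.7, 0.5]
gripper_width: 0.052
gripper_force: 0.5
```

Call:
{"api": "drive_tool", "payload": {
  "series": [
    [[0, 0, 0], [0, 0, 0.15], 5.2],
    [[0, 0, 0], [0, 0, 0.3], 5.2],
    [[0, 0, 0], [0, 0, 0.4], 5.2],
    [[0, 0, 0], [0, 0, 0.4], 5.2]
  ]
}}

```text
t: 9.2
tool_pos: [0.5066, 0.2889, 0.0732]
orientation: [0.613, 0.79, 0.0, 0.0]
force: [-4.5, -2.5, 15.4]
gripper_width: 0.0518
gripper_force: 11.1
```

Force fell off as it clicked, then a firm stop at z 0.073, where the flange at 0.056 would put the fingertips. I'm lifting off to check.

Call:
{"api": "drive_tool", "payload": {
  "series": [
    [[0, 0, 0], [0, 0, -0.2], 5.5],
    [[0, 0, 0], [0, 0, -0.8], 6],
    [[0, 0, 0], [0, 0, -2.5], 7],
    [[0, 0, 0], [0, 0, -6], 7.2],
    [[0, 0, 0], [0, 0, -10], 7.2],
    [[0, 0, 0], [0, 0, -14], 7.2],
    [[0, 0, 0], [0, 0, -17], 7.2],
    [[0, 0, 0], [0, 0, -18], 7.2],
    [[0, 0, 0], [0, 0, -18], 7.2]
  ]
}}

```text
t: 10.1
tool_pos: [0.5069, 0.289, 0.2522]
orientation: [0.613, 0.79, 0.001, 0.001]
force: [0.4, -0.2, -1.1]
gripper_width: 0.072
gripper_force: 0.0
```

Run:
```python
from h import *
np.set_printoptions(precision=4,suppress=True)
f=eyes.grab_frame("wrist");s=readout.read_state();print(s["t"],s["tool_pos"],s["orientation"],s["joint_positions"])
c=cv2.resize(f["img"][140:240,220:340],(720,600),interpolation=cv2.INTER_CUBIC);c=cv2.convertScaleAbs(c,alpha=1.6)
a=np.linspace(0,2*np.pi,40)
def ring(p,r,col):
    pts=np.array([(proj(f,[p[0]+r*np.cos(t),p[1]+r*np.sin(t),p[2]])-[220,140])*6+2.5 for t in a]).astype(int)
    cv2.polylines(c,[pts],True,col,1)
p=np.array([.5067,.2888,.106])
ring(p,.0185,(0,0,255)); ring(p-[0,0,.017],.024,(0,255,0)); ring(p-[0,0,.050],.03,(255,0,0))
cv2.imwrite("pics/w5.png",c); print(tool([.507,-.318,.25]))
```

```text
10.15 [0.5059 0.2885 0.2503] [ 0.6134  0.7897 -0.0002 -0.0001] [ 0.4074  0.2016 -0.1219  1.2478 -0.      1.7282]
[-58.7956 -14.8957   0.0397]
```

View pics/w5.png

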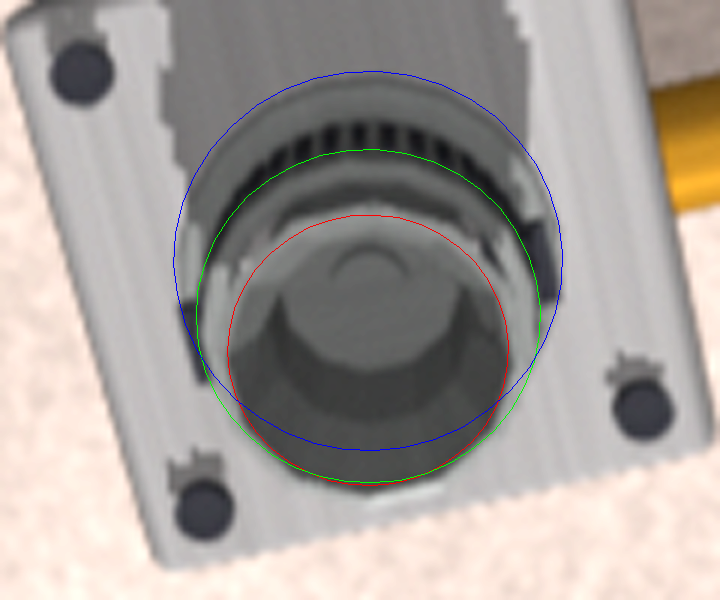

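The sleeve stays down: the rings match the drawn-back position and the bore bolts are retracted. Now to the capsule.

Call:
{"api": "drive_tool", "payload": {
  "series": [
    [[0, 0, 0], [-3, -0.7, 0], 6],
    [[0, 0, 0], [-7.5, -1.9, 0], 6],
    [[0, 0, 0], [-12, -3, 0], 6],
    [[0, 0, 0], [-16.5, -4.2, 0], 6],
    [[0, 0, 0], [-21, -5.3, 0], 6],
    [[0, 0, 0], [-25.5, -6.4, 0], 6],
    [[0, 0, 0], [-30, -7.6, 0], 6],
    [[0, 0, 0], [-34.5, -8.7, 0], 6],
    [[0, 0, 0], [-39, -9.9, 0], 6],
    [[0, 0, 0], [-43, -10.9, 0], 6]
  ]
}}

```text
t: 11.15
tool_pos: [0.5049, -0.1565, 0.2478]
orientation: [0.614, 0.789, -0.001, -0.003]
force: [1.8, 0.2, 0.2]
gripper_width: 0.0597
gripper_force: 0.0
```

Call:
{"api": "drive_tool", "payload": {
  "series": [
    [[0, 0, 0], [-4.4, -1.1, 0], 6],
    [[0, 0, 0], [-8.5, -2.2, 0], 6],
    [[0, 0, 0], [-12, -3, 0], 6],
    [[0, 0, 0], [-14.5, -3.7, 0], 6],
    [[0, 0, 0], [-15.8, -4, 0], 6],
    [[0, 0, 0], [-15.8, -4, 0], 6]
  ]
}}

```text
t: 11.75
tool_pos: [0.5062, -0.3185, 0.2484]
orientation: [0.614, 0.789, 0.0, -0.002]
force: [-0.5, 0.5, 0.1]
gripper_width: 0.0599
gripper_force: 0.0
```

Run:
```python
from h import *
np.set_printoptions(precision=4,suppress=True)
eyes.grab_frame("wrist");f=eyes.grab_frame("wrist");s=readout.read_state();print(s["t"],s["tool_pos"],s["orientation"])
for r in models.trace("filter_mid",f):
    ys,xs=np.where(r["region"]);print(r["p"],r["pixel"],(xs.min(),xs.max(),ys.min(),ys.max()), atz(f,r["pixel"],.0825))
q=proj(f,[.507,-.318,.11]);print(q)
c=f["img"].copy()
for g in ([.507,-.318],):
  for z,col in((.11,(0,0,255)),(.055,(0,255,0))):
    pts=np.array([proj(f,[g[0]+.017*np.cos(t),g[1]+.017*np.sin(t),z]) for t in np.linspace(0,6.28,40)])
    cv2.polylines(c,[(pts*16).astype(int)],True,col,1,shift=4)
x,y=map(int,q);c=c[max(y-90,0):y+90,max(x-120,0):x+120];print(max(x-120,0),max(y-90,0))
cv2.imwrite("pics/f6.png",cv2.resize(c,None,fx=3.3,fy=3.3,interpolation=2))
```

```text
11.85 [ 0.5066 -0.3166  0.2494] [ 0.6133  0.7898  0.0003 -0.0016]
0.86 [284.9, 199.1] (np.int64(264), np.int64(307), np.int64(170), np.int64(223)) [ 0.5101 -0.3224  0.0825]
0.77 [254.0, 288.4] (np.int64(230), np.int64(270), np.int64(249), np.int64(318)) [ 0.5038 -0.412   0.0825]
0.74 [177.3, 198.9] (np.int64(148), np.int64(204), np.int64(173), np.int64(225)) [ 0.4214 -0.3449  0.0825]
[282.6273 202.3973]
162 112
```

View pics/f6.png

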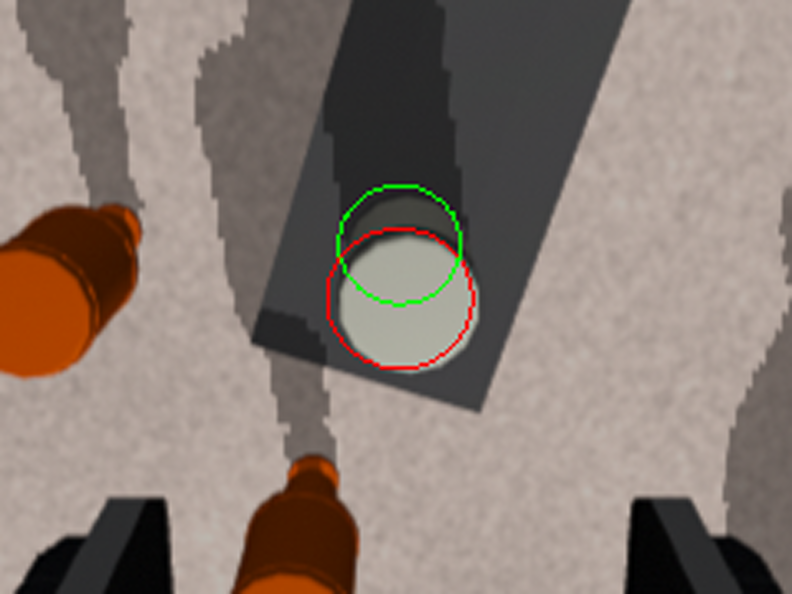

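The enlarged crop shows the white capsule top at crop (409,304), about 2 mm from the prediction, in the rack with the orange look-alikes clear of the fingers. I'm descending and gripping.

Call:
{"api": "drive_tool", "payload": {
  "series": [
    [[0, 0, 0], [-0.1, 0.1, 2.5], 5.8],
    [[0, 0, 0], [-0.27, 0.18, 5.5], 5.8],
    [[0, 0, 0], [-0.27, 0.18, 8.5], 5.8],
    [[0, 0, 0], [-0.27, 0.18, 11], 5.8],
    [[0, 0, 0], [-0.27, 0.18, 13], 5.8],
    [[0, 0, 0], [-0.27, 0.18, 14.5], 5.8],
    [[0, 0, 0], [-0.27, 0.18, 15.6], 5.8],
    [[0, 0, 0], [-0.27, 0.18, 16.2], 5.8],
    [[0, 0, 0], [-0.27, 0.18, 16.3], 5.5],
    [[0, 0, 0], [-0.27, 0.18, 16.3], 4.8]
  ]
}}

```text
t: 12.9
tool_pos: [0.5101, -0.3204, 0.0884]
orientation: [0.613, 0.79, 0.0, 0.001]
force: [-1.0, 0.1, 0.4]
gripper_width: 0.0484
gripper_force: 0.0
```

Call:
{"api": "drive_tool", "payload": {
  "series": [
    [[0, 0, 0], [0, 0, 0], 4],
    [[0, 0, 0], [0, 0, 0], 3.2],
    [[0, 0, 0], [0, 0, 0], 3],
    [[0, 0, 0], [0, 0, 0], 3],
    [[0, 0, 0], [0, 0, 0], 3],
    [[0, 0, 0], [0, 0, 0], 3]
  ]
}}

```text
t: 13.5
tool_pos: [0.5103, -0.3208, 0.089]
orientation: [0.613, 0.79, -0.0, 0.001]
force: [-1.6, -0.0, 5.2]
gripper_width: 0.0327
gripper_force: 59.1
```

Call:
{"api": "drive_tool", "payload": {
  "series": [
    [[0, 0, 0], [0, 0, -0.8], 3],
    [[0, 0, 0], [0, 0, -2], 3],
    [[0, 0, 0], [0, 0, -4], 3],
    [[0, 0, 0], [0, 0, -6.5], 3],
    [[0, 0, 0], [0, 0, -9], 3],
    [[0, 0, 0], [0, 0, -11.5], 3],
    [[0, 0, 0], [0, 0, -14], 3],
    [[0, 0, 0], [0, 0, -15.5], 3],
    [[0, 0, 0], [0, 0, -16.3], 3],
    [[0, 0, 0], [0, 0, -16.3], 3]
  ]
}}

```text
t: 14.5
tool_pos: [0.51, -0.3204, 0.2518]
orientation: [0.613, 0.79, 0.0, 0.001]
force: [-1.0, 0.5, -1.7]
gripper_width: 0.0326
gripper_force: 59.6
```

Run:
```python
from h import *
np.set_printoptions(precision=4,suppress=True)
eyes.grab_frame("wrist");s=readout.read_state()
f=eyes.grab_frame("wrist");print(s["t"],s["tool_pos"],s["orientation"],s["force"],s["gripper_width"])
M=R.from_quat(s["orientation"])
for r in models.trace("filter_mid",f):
    ys,xs=np.where(r["region"]);print(r["p"],r["pixel"],(xs.min(),xs.max(),ys.min(),ys.max()))
for dx in(-.004,0,.004):
    print(dx,[proj(f,s["tool_pos"]+M.apply([dx+e,0,.0065-.0275])) for e in(-.017,.017)], proj(f,s["tool_pos"]+M.apply([dx,0,.08])))
cv2.imwrite("pics/g7.png",f["img"])
print(tool([.507,.289,.25]))
```

```text
14.55 [ 0.5095 -0.32    0.2505] [ 0.6134  0.7898  0.     -0.0002] [-0.2665  0.345  -1.0886] 0.03228329839962764
0.87 [174.3, 195.0] (np.int64(145), np.int64(202), np.int64(169), np.int64(220))
0.71 [284.2, 296.7] (np.int64(234), np.int64(330), np.int64(213), np.int64(364))
-0.004 [array([281.0629, 380.9054]), array([281.0373, 296.779 ])] [281.5962 233.3226]
0 [array([281.0601, 371.7161]), array([281.0339, 285.906 ])] [281.5975 227.2089]
0.004 [array([281.0573, 362.3498]), array([281.0306, 274.8049])] [281.5988 221.0275]
[59.0089 14.8727  0.0272]
```

View pics/g7.png

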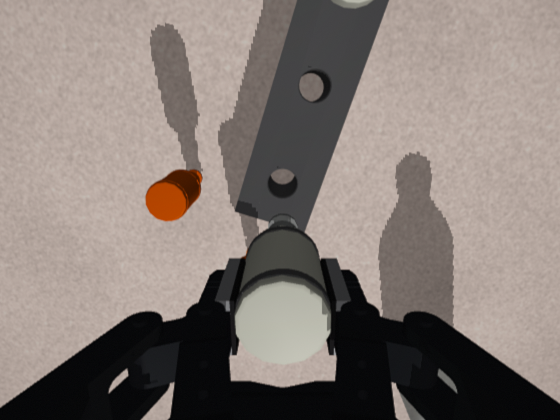

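The capsule is held upright with its plug below at (284,220), and its axis sits about 2.5 mm toward tool +x. I'm carrying it to the coupler.

Call:
{"api": "drive_tool", "payload": {
  "series": [
    [[0, 0, 0], [2, 0.5, 0], 3],
    [[0, 0, 0], [5.5, 1.4, 0], 3],
    [[0, 0, 0], [9.5, 2.4, 0], 3],
    [[0, 0, 0], [13.5, 3.4, 0], 3],
    [[0, 0, 0], [17.5, 4.4, 0], 3],
    [[0, 0, 0], [21.5, 5.4, 0], 3],
    [[0, 0, 0], [25.5, 6.4, 0], 3],
    [[0, 0, 0], [29.5, 7.4, 0], 3],
    [[0, 0, 0], [33.5, 8.5, 0], 3],
    [[0, 0, 0], [37.5, 9.5, 0], 3]
  ]
}}

```text
t: 15.65
tool_pos: [0.5073, 0.0691, 0.2498]
orientation: [0.613, 0.79, -0.0, -0.001]
force: [0.0, 0.2, -1.3]
gripper_width: 0.033
gripper_force: 59.6
```

Call:
{"api": "drive_tool", "payload": {
  "series": [
    [[0, 0, 0], [4, 1, 0], 3],
    [[0, 0, 0], [8, 2, 0], 3],
    [[0, 0, 0], [12, 3, 0], 3],
    [[0, 0, 0], [15.5, 3.9, 0], 3],
    [[0, 0, 0], [18.5, 4.7, 0], 3],
    [[0, 0, 0], [20.5, 5.2, 0], 3],
    [[0, 0, 0], [21.2, 5.4, 0], 3],
    [[0, 0, 0], [21.2, 5.4, 0], 3],
    [[0, 0, 0], [21.2, 5.4, 0], 3]
  ]
}}

```text
t: 16.55
tool_pos: [0.5081, 0.2848, 0.2502]
orientation: [0.614, 0.79, -0.001, -0.0]
force: [-0.7, -0.1, -1.2]
gripper_width: 0.0326
gripper_force: 59.7
```

Run:
```python
from h import *
np.set_printoptions(precision=4,suppress=True)
f=eyes.grab_frame("wrist");s=readout.read_state();print(s["t"],s["tool_pos"],s["orientation"],s["force"],s["gripper_width"])
print(tool([.5076,.2866,.142]))
```

```text
16.6 [0.5084 0.2845 0.2505] [ 0.6138  0.7895 -0.0006 -0.0001] [ 0.1473 -0.7297 -1.3403] 0.03283380914458195
[ 0.2268 -0.011  10.8462]
```

Call:
{"api": "drive_tool", "payload": {
  "series": [
    [[0, 0, 0], [0.15, 0, 1.5], 3],
    [[0, 0, 0], [0.23, 0, 3.5], 3],
    [[0, 0, 0], [0.23, 0, 5.2], 3],
    [[0, 0, 0], [0.23, 0, 6.2], 3],
    [[0, 0, 0], [0.23, 0, 6.8], 3],
    [[0, 0, 0], [0.23, 0, 7.4], 3],
    [[0, 0, 0], [0.23, 0, 8], 3],
    [[0, 0, 0], [0.23, 0, 8.6], 3],
    [[0, 0, 0], [0.23, 0, 9.2], 3],
    [[0, 0, 0], [0.23, 0, 9.2], 3]
  ]
}}

```text
t: 17.6
tool_pos: [0.5076, 0.2875, 0.1579]
orientation: [0.613, 0.79, -0.001, -0.0]
force: [-0.2, -0.1, -1.5]
gripper_width: 0.0327
gripper_force: 59.7
```

Call:
{"api": "drive_tool", "payload": {
  "series": [
    [[0, 0, 0], [0, 0, 0.3], 3],
    [[0, 0, 0], [0, 0, 0.6], 3],
    [[0, 0, 0], [0, 0, 0.8], 3],
    [[0, 0, 0], [0, 0, 1], 3],
    [[0, 0, 0], [0, 0, 1.2], 3],
    [[0, 0, 0], [0, 0, 1.35], 3],
    [[0, 0, 0], [0, 0, 1.5], 3],
    [[0, 0, 0], [0, 0, 1.65], 3],
    [[0, 0, 0], [0, 0, 1.75], 3],
    [[0, 0, 0], [0, 0, 1.75], 3]
  ]
}}

```text
t: 18.6
tool_pos: [0.5078, 0.2875, 0.142]
orientation: [0.613, 0.79, -0.0, -0.0]
force: [-2.3, -2.1, 5.2]
gripper_width: 0.0332
gripper_force: 60.2
```

Call:
{"api": "drive_tool", "payload": {
  "series": [
    [[0, 0, 0], [0, 0, 0.1], 3],
    [[0, 0, 0], [0, 0, 0.2], 3],
    [[0, 0, 0], [0, 0, 0.3], 3],
    [[0, 0, 0], [0, 0, 0.3], 3]
  ]
}}

```text
t: 19.0
tool_pos: [0.5079, 0.2877, 0.1419]
orientation: [0.613, 0.79, 0.0, 0.0]
force: [-7.4, -4.6, 20.1]
gripper_width: 0.0327
gripper_force: 61.9
```

Run:
```python
from h import *
np.set_printoptions(precision=4,suppress=True)
for n in("scene","top","wrist"):
    f=eyes.grab_frame(n);cv2.imwrite(f"pics/{n}8.png",f["img"])
    for t in("sleeve","filter_mid"):
        for r in models.trace(t,f)[:3]:
            ys,xs=np.where(r["region"]);print(n,t,r["p"],r["pixel"],(xs.min(),xs.max(),ys.min(),ys.max()))
```

```text
scene sleeve 0.62 [408.4, 165.5] (np.int64(396), np.int64(420), np.int64(159), np.int64(177))
scene filter_mid 0.7 [139.4, 230.7] (np.int64(128), np.int64(148), np.int64(214), np.int64(255))
scene filter_mid 0.62 [411.5, 145.6] (np.int64(404), np.int64(416), np.int64(134), np.int64(161))
scene filter_mid 0.59 [112.7, 268.2] (np.int64(101), np.int64(125), np.int64(250), np.int64(294))
top sleeve 0.89 [96.8, 234.5] (np.int64(84), np.int64(107), np.int64(220), np.int64(248))
top filter_mid 0.94 [412.9, 233.0] (np.int64(397), np.int64(421), np.int64(222), np.int64(240))
top filter_mid 0.94 [430.9, 190.0] (np.int64(419), np.int64(446), np.int64(177), np.int64(199))
top filter_mid 0.68 [85.2, 228.6] (np.int64(69), np.int64(93), np.int64(218), np.int64(237))
wrist sleeve 0.72 [281.4, 208.6] (np.int64(231), np.int64(330), np.int64(181), np.int64(257))
wrist filter_mid 0.91 [280.8, 298.8] (np.int64(234), np.int64(331), np.int64(221), np.int64(363))
```

A hard stop at z 0.142 is exactly fully home, and the sleeve mask is back at its "up" extent (rows 159–177). I'll do a gentle tug to confirm the lock.

Call:
{"api": "drive_tool", "payload": {
  "series": [
    [[0, 0, 0], [0, 0, -0.2], 3],
    [[0, 0, 0], [0, 0, -0.4], 3],
    [[0, 0, 0], [0, 0, -0.6], 3],
    [[0, 0, 0], [0, 0, -0.6], 3]
  ]
}}

```text
t: 19.85
tool_pos: [0.5077, 0.2875, 0.1438]
orientation: [0.613, 0.79, -0.001, -0.0]
force: [-1.2, -1.0, 0.3]
gripper_width: 0.0327
gripper_force: 59.6
```

Call:
{"api": "drive_tool", "payload": {
  "series": [
    [[0, 0, 0], [0, 0, -0.1], 3],
    [[0, 0, 0], [0, 0, -0.2], 3],
    [[0, 0, 0], [0, 0, -0.2], 3]
  ]
}}

```text
t: 20.15
tool_pos: [0.5076, 0.2874, 0.1443]
orientation: [0.613, 0.79, -0.001, -0.0]
force: [1.3, -0.1, -13.2]
gripper_width: 0.0331
gripper_force: 61.0
```

It's locked: −13 N of pull with no travel after slight play. I'll press home again, then let go.

Call:
{"api": "drive_tool", "payload": {
  "series": [
    [[0, 0, 0], [0, 0, 0.2], 3],
    [[0, 0, 0], [0, 0, 0.4], 3],
    [[0, 0, 0], [0, 0, 0.5], 3],
    [[0, 0, 0], [0, 0, 0.5], 3]
  ]
}}

```text
t: 20.55
tool_pos: [0.5078, 0.2876, 0.1421]
orientation: [0.613, 0.79, -0.0, -0.0]
force: [-3.8, -1.9, 3.2]
gripper_width: 0.0329
gripper_force: 62.6
```

Call:
{"api": "drive_tool", "payload": {
  "series": [
    [[0, 0, 0], [0, 0, 0], 3.5],
    [[0, 0, 0], [0, 0, 0], 4.2],
    [[0, 0, 0], [0, 0, 0], 5],
    [[0, 0, 0], [0, 0, 0], 6],
    [[0, 0, 0], [0, 0, 0], 6.5],
    [[0, 0, 0], [0, 0, -1], 6.5],
    [[0, 0, 0], [0, 0, -4], 6.5],
    [[0, 0, 0], [0, 0, -8], 6.5],
    [[0, 0, 0], [0, 0, -11], 6.5],
    [[0, 0, 0], [0, 0, -11], 6.5]
  ]
}}

```text
t: 21.55
tool_pos: [0.5115, 0.2892, 0.2579]
orientation: [0.613, 0.79, 0.005, 0.003]
force: [1.4, 0.1, 0.9]
gripper_width: 0.0649
gripper_force: 0.0
```

Run:
```python
from h import *
np.set_printoptions(precision=4,suppress=True)
s=readout.read_state();print(s["t"],s["tool_pos"],s["force"])
F=[eyes.grab_frame(n) for n in("scene","top","wrist")]
for n,f in zip(("scene","top","wrist"),F):
    for t in("sleeve","filter_mid","disc_mid"):
        for r in models.trace(t,f)[:3]:
            ys,xs=np.where(r["region"]);print(n,t,r["p"],r["pixel"],(xs.min(),xs.max(),ys.min(),ys.max()))
    P=lambda z,r=.017:[proj(f,[.507+r*np.cos(a),.289+r*np.sin(a),z]) for a in np.linspace(0,6.28,60)]
    for lab,h in(("home",0),("14 short",.014)):
        q=np.array(P(.108+h)+P(.163+h));print(n,lab,"expected body box",q.min(0)[0],q.max(0)[0],q.min(0)[1],q.max(0)[1])
    for lab,d in(("up",0),("down",.016)):
        q=np.array(P(.105-d,.024)+P(.072-d,.03));print(n,lab,"expected sleeve box",q.min(0)[0],q.max(0)[0],q.min(0)[1],q.max(0)[1])
```

```text
21.55 [0.5115 0.2892 0.2579] [1.3844 0.1051 0.8787]
scene sleeve 0.7 [410.6, 168.1] (np.int64(397), np.int64(420), np.int64(160), np.int64(179))
scene filter_mid 0.92 [414.0, 147.2] (np.int64(404), np.int64(421), np.int64(134), np.int64(162))
scene filter_mid 0.78 [113.2, 269.9] (np.int64(101), np.int64(125), np.int64(250), np.int64(294))
scene filter_mid 0.72 [137.7, 230.5] (np.int64(127), np.int64(148), np.int64(215), np.int64(253))
scene disc_mid 0.7 [251.4, 234.4] (np.int64(237), np.int64(263), np.int64(220), np.int64(241))
scene home expected body box 402.8185381898626 421.33378408144546 134.40157053299043 162.1368727434533
scene 14 short expected body box 403.6580925684249 422.34761280851706 129.07958917397775 157.05477995709407
scene up expected sleeve box 395.2514575938927 420.65288502970935 154.094887080536 177.91695939151506
scene down expected sleeve box 394.38889790005584 419.5702832615318 159.70689274507492 183.44139735554555
top sleeve 0.89 [96.8, 237.0] (np.int64(76), np.int64(107), np.int64(220), np.int64(248))
top sleeve 0.21 [297.4, 199.6] (np.int64(287), np.int64(3
[... 742 characters left out ...]
sleeve box 75.92421665993564 109.59172363532622 220.79970786954456 249.7117332861717
wrist sleeve 0.97 [278.8, 169.7] (np.int64(246), np.int64(312), np.int64(154), np.int64(208))
wrist filter_mid 0.83 [278.9, 210.8] (np.int64(254), np.int64(305), np.int64(176), np.int64(241))
wrist home expected body box 251.9711494013689 305.32241931669097 175.73878732849545 244.51979700331074
wrist 14 short expected body box 250.12623091467378 306.84936249713394 179.68902459424123 253.48705992958543
wrist up expected sleeve box 245.38538498327904 313.3182177928885 152.15430616019512 224.47298093915543
wrist down expected sleeve box 247.05677604202577 311.81521649567804 149.61103960736156 218.15052753277044
```

All three views match "home" and "sleeve up". The disc hasn't moved and the gripper is clear, so I'm handing in.

```bash
python3 -c "
from workcell import bot; print(bot.sign_off())"
```

```text
the job is handed in; nothing more can be done
None
```

The capsule is seated fully home with the sleeve sprung up and locked (it held against a 13 N tug), it has been let go, the disc filter and orange look-alikes were left untouched, and the job was handed in at about 22 s; the first draw of the sleeve fell short and sprang back, so it took a second try.

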